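Square the spice caddy against the counter rail

TASK

Work the long spice caddy back by pushing on its ends until it lies flat against the two rubber strips on the rail. Then, with it lying flat, press its left end home against the rubber with about 10 N and next its right end in the same way, a good second each, and finally slide it along the rail until it bears against the end stop with a firm push of about 8 N; leave it flush against the strips and touching the stop. Go gently: never push on the caddy, or let it bear on a rubber strip or the stop, with 20 N or more, keep it upright, and leave the other things on the counter where they are.

Things in the scene. Friction and masses are not known exactly. Their poses are not given: they have to be found in the camera images.
- caddy: loose spice caddy, a black box with six white flip lids (shut, they do not move), 84 mm (x) x 280 mm (y) x 62 mm high, 0.2 to 0.4 kg; too wide to grasp, it is pushed and slides under a few newtons. Origin: centre of its underside; +x out of its plain back, which goes to the rail, +y to its left end as the robot sees it
- rail: aluminium rail 560 mm long, 45 mm high, fixed. Origin: on the counter at mid-length in its metal face; +x away from the robot, +y to the left. Two firm rubber strips on that face, blue (bumper_c0) on its left half, green (bumper_c1) on its right, reach 237 mm either side, 5 to 35 mm high. They stand 2 to 18 mm proud of the metal, both alike, not measured: find it by feel
- stop: fixed aluminium end stop, 90 mm (x, across the rail) x 20 mm (y, along it) x 45 mm high, in front of the rail's face at its left or right end; origin: centre of its underside, 250 mm along the rail from the rail's middle; axes parallel to the rail's. A caddy bearing on it has its origin 150 mm along the rail from the stop's
- salt_cellar: blue ceramic salt cellar with a knob, 64 mm across, 52 mm high, origin: centre of its underside; stands at the other end of the rail. Bystander
- measuring_cup: glass measuring cup, 96 mm across, 90 mm high, with a handle, to the left; origin: centre of its underside. Bystander
- basting_brush: orange silicone basting brush lying on the counter to the right, about 215 mm long, 36 mm wide; origin: on the counter near its middle. Bystander
- slow_cooker: round steel slow cooker, 260 mm across (310 mm over its handles), 198 mm high, standing to the left; origin: centre of its underside. Bystander
Things that resemble listed ones, but are neither listed nor needed, are in the scene too. Leave any brown, green or red look-alike of the stop alone.

How it is judged:
By the outcome, as a careful person would: the job done as asked, in the order asked, and still so for the second after the job is handed in, with the robot touching nothing.
It also fails if it takes over 72 s, if anything falls off the work surface, if the arm or the gripper's body presses on something with over 40 N, if the wrist force passes 120 N, or if a joint passes its speed limit or range.

ROBOT

A 7-joint arm with a two-finger parallel gripper is mounted at the origin on the work surface. World frame = base frame: x ahead of the robot, y to its left, z up, the work surface at z = 0. Lengths are in m, angles in rad, forces in N, time in s.
With the tool pointing down it reaches from about 0.425 to 0.975 m from the base axis. Payload 16.7 kg.
Tool frame: the origin (TCP) lies at the very end of the fingers, on their centre line; the grasp point (between the pads) lies 19 mm behind it (arm.pinch_z is the distance from the TCP to the grasp point, in m); z points along the fingers, y is the line along which they close (so a half turn about z gives the same grasp; the last joint's range is limited). The gripper opens to 85 mm and grips with 20 to 120 N. Pads are 22 mm wide; open, the fingers measure 114 mm over their backs; the gripper's body (76 mm by 85 mm) begins 54 mm behind the grasp point. The pads swing forward as they close: fully open they stand 13 mm farther back than shut.
Start: joints at [-1.357, 0.426, 0.074, 1.606, -0.034, 1.111, -0.067], TCP at [0.24, 0.631, 0.231] pointing down, gripper open.
Joint ranges: [-2.85, 2.85], [-0.5, 2.14], [-1.23, 1.37], [0.21, 2.46], [-1.02, 4.16], [0.16, 2.05], [-2.73, 2.73]. Speed limits (rad/s): [1.89, 1.89, 2.39, 2.39, 3.01, 3.01, 3.01].

INTERFACE

Orientations are given as a unit quaternion [w, x, y, z].
In Python, from plant import arm gives the robot as it stands.
- The arm moves only by the shell command python3 -m jog 'ROWS'. ROWS is a JSON object whose key "deltas" holds a list of rows, 1 to 20 of them, each of 5 numbers: the opening from 0.0 (shut) to 1.0 (fully open), then dx, dy, dz in normalised numbers (1 is 0.8 m), then a turn about the tool's z in fractions of the full range, 1 being 2 rad; each row is the pose to reach, as a shift and turn from the pose commanded when the command began, along the tool's axes at that moment; what a row does not reach only later rows make up. A row lasts 1/12 s, in which the tool goes at most 0.0417 m and 0.125 rad, less where a joint would pass 70% of its speed; a pose out of reach is approached as far as the arm can. The fingers move at their own pace and stop on an object; the grip force is fixed at half the most. Time passes only in rows, so rows that do not move let the fingers close. It prints the time, the measured TCP pose, the force, the opening and the grip force at its end. A shift or turn number past 1, either way, is cut back to 1. Input that does not fit is refused with a message, and nothing moves.
- arm.state(): the state, without advancing time (a new reading comes with each control period).
- arm.read_camera(name): name is "scene" or "side" or "wrist"; returns (picture, depth): 420x560x3 uint8, blue, green, red; 420x560 float32, m along the optical axis (not along the pixel's ray), 0 where there is no reading.
- arm.calibration(name): a dict with "intrinsics" (3x3 intrinsics, pixels), "D" ([k1, k2, p1, p2, k3] as OpenCV has them; the pictures are not rectified), "position" and "orientation" of the camera in the world. Camera axes: x right, y up, looking along -z (the intrinsics and any distortion apply to the point x, -y, -z); pixel columns grow to the right and rows downward; lengths in m; the calibration is good to about 2 mm. A picture is of the moment at which its call begins: read the wrist's pose just before it. calibration takes no time and is no camera call; for the wrist camera it gives the pose at the moment of the call.
- arm.finish_job(): hands the job in; it is judged then, once.
The state is a dict: "time_s": time; "joint_pos": joint angles; "dq": joint speeds; "joint_efforts": joint torques, N m; "tcp_pos": TCP position; "ee_rot": TCP orientation; "force": force on the tool from outside, world axes, zero at the start; "torque": the same for the moment, N m; "gripper_width": opening from 0.0 (shut) to 1.0 (fully open); "finger_force": force on a finger pad.
Only numpy, scipy, OpenCV 4.12 (cv2) and the standard library are available. Lean on these libraries where they do the work, as an engineer would, in place of code of your own. Each camera call takes 0.05 s, during which the arm holds its last target. There are 200 camera calls.

## Working session

There is one attempt and no reset: what is moved stays moved. The work goes in short steps, Python scripts to look and compute and a shell command to move; the robot and the scene stay as the last step left them, time stands still between calls to the robot, and variables do not carry over. Pictures are saved under pics/ and viewed, at most 10 in all, crops included, and the job is handed in when it is done.

```bash
ls; mkdir -p pics
python3 - <<'E'
from plant import arm
import cv2,numpy as np
s=arm.state();print(s)
for n in("scene","side"):
    p,d=arm.read_camera(n);cv2.imwrite(f"pics/{n}0.png",p);np.savez(f"pics/{n}0.npz",p=p,d=d)
    print(n,arm.calibration(n))
E
```

```text
pics
{'time_s': 0.0, 'joint_pos': array([-1.35749607,  0.42675672,  0.07385748,  1.60661122, -0.03410007,
        1.11078535, -0.06713206]), 'dq': array([ 0.00206288,  0.00080643, -0.00126571, -0.00118745, -0.00109151,
       -0.00086893, -0.0001046 ]), 'joint_efforts': array([ 1.10154131e-03, -9.49843097e+01,  3.76247227e+00, -4.63503957e+01,
        1.94837025e-02,  1.02339240e-02,  3.23001636e-06]), 'tcp_pos': array([0.23944012, 0.63067025, 0.23059244]), 'ee_rot': array([-6.73799953e-05,  1.80441237e-01,  9.83585551e-01, -6.46978669e-04]), 'force': array([-0.74601327,  0.41530704, -0.26304255]), 'torque': array([ 0.0012302 , -0.01027137, -0.00574201]), 'finger_force': 0.0, 'gripper_width': 0.9955230454110059}
scene {'intrinsics': array([[392.48028212,   0.        , 280.55930942],
       [  0.        , 392.48028212, 206.94828246],
       [  0.        ,   0.        ,   1.        ]]), 'D': array([0.02541998, 0.        , 0.        , 0.        , 0.        ]), 'position': array([ 1.30264147, -0.76984383,  0.90497206]), 'orientation': array([0.83898862, 0.41358631, 0.1488808 , 0.32074753])}
side {'intrinsics': array([[521.64624815,   0.        , 272.71416297],
       [  0.        , 521.64624815, 205.57475606],
       [  0.        ,   0.        ,   1.        ]]), 'D': array([0.06160618, 0.        , 0.        , 0.        , 0.        ]), 'position': array([-0.19843693, -0.73499853,  1.23156013]), 'orientation': array([ 0.86387129,  0.34182796, -0.14059785, -0.34221672])}
```

View pics/scene0.png

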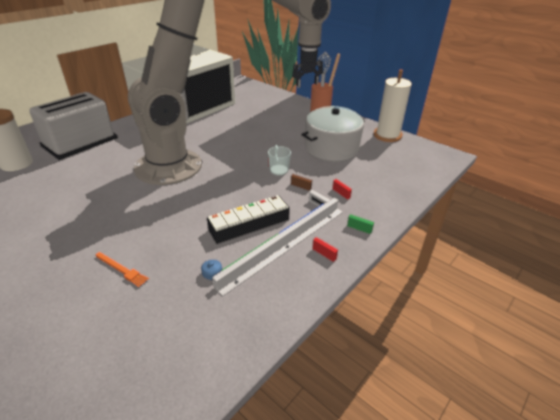

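View pics/side0.png

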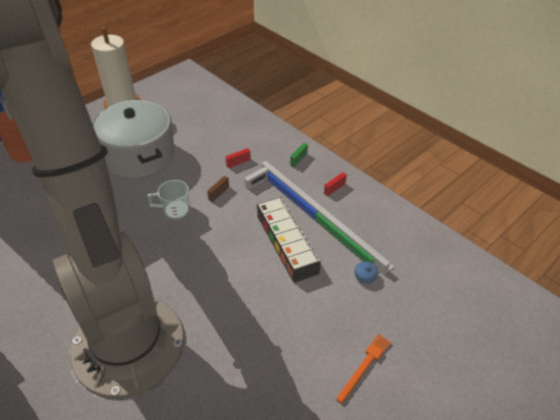

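The scene view shows the caddy at about (248,217), the rail from (217,285) to (340,205), the aluminium stop at the far left end (320,200) and the salt cellar at (212,268). The side view shows the rail from (265,164) to (392,268), the stop at (257,178), the caddy at (288,238), the cellar at (367,271), the cup at (173,198) and the brush at (365,368).

```bash
cat > h.py <<'E'
import numpy as np,cv2
from scipy.spatial.transform import Rotation as R
from plant import arm
def rot(q): return R.from_quat(np.roll(q,-1)).as_matrix()
def ray(name,uv,z,c=None):
    c=c or arm.calibration(name)
    n=cv2.undistortPoints(np.float64(uv).reshape(-1,1,2),c["intrinsics"],c["D"]).reshape(-1,2)
    d=np.c_[n[:,0],-n[:,1],-np.ones(len(n))]@rot(c["orientation"]).T
    o=c["position"];return o+d*((z-o[2])/d[:,2])[:,None]
def pts(name,d,c=None):
    "world point of each pixel from depth"
    c=c or arm.calibration(name);h,w=d.shape
    uv=np.stack(np.meshgrid(np.arange(w),np.arange(h)),-1).reshape(-1,1,2).astype(float)
    n=cv2.undistortPoints(uv,c["intrinsics"],c["D"]).reshape(h,w,2)
    P=np.stack([n[...,0]*d,-n[...,1]*d,-d],-1)
    return P@rot(c["orientation"]).T+c["position"]
E
cat > m.py <<'E'
from h import *
for n in("side","scene"):
    f=np.load(f"pics/{n}0.npz");p,d=f["p"],f["d"];P=pts(n,d);z=P[...,2]
    hsv=cv2.cvtColor(p,cv2.COLOR_BGR2HSV);H,S,V=cv2.split(hsv)
    box=(P[...,0]>.35)&(P[...,0]<1.1)&(abs(P[...,1])<.5)&(d>0)
    print(n,"table z",np.median(z[box]))
    masks={"caddytop":box&(abs(z-.062)<.008),"railz":box&(abs(z-.045)<.006)&(S<60),
     "blue":box&(H>100)&(H<130)&(S>110),"green":box&(H>45)&(H<90)&(S>80)}
    for k,m in masks.items():
        N,L,st,_=cv2.connectedComponentsWithStats(m.astype(np.uint8))
        for i in range(1,N):
            if st[i,4]<40: continue
            q=P[L==i];(cx,cy),(w,h),a=cv2.minAreaRect(q[:,:2].astype(np.float32))
            print(k,st[i],"c %.3f %.3f wh %.3f %.3f a %.1f"%(cx,cy,w,h,a),"z",q[:,2].min().round(3),q[:,2].max().round(3))
E
python3 m.py
```

```text
side table z 0.001020235401239189
caddytop [133 146  40  24 146] c 0.429 0.483 wh 0.033 0.156 a 89.9 z 0.054 0.07
caddytop [162 186  25   9  90] c 0.391 0.323 wh 0.035 0.075 a 46.9 z 0.054 0.07
caddytop [ 257  197   64   75 2042] c 0.529 -0.041 wh 0.285 0.086 a 69.8 z 0.054 0.07
railz [134 150  40  23 109] c 0.431 0.484 wh 0.031 0.157 a 89.9 z 0.039 0.051
railz [ 245  161  146  107 1103] c 0.645 -0.034 wh 0.561 0.111 a 88.6 z 0.039 0.051
railz [163 189  23  10  63] c 0.387 0.326 wh 0.024 0.069 a 59.2 z 0.039 0.051
railz [293 264  27  12  65] c 0.480 -0.171 wh 0.006 0.079 a 69.1 z 0.039 0.051
blue [268 173  49  45 426] c 0.672 0.081 wh 0.229 0.018 a 86.6 z 0.006 0.043
green [291 143  16  23 201] c 0.827 0.203 wh 0.093 0.025 a 12.2 z 0.004 0.05
green [315 213  59  50 543] c 0.657 -0.150 wh 0.243 0.023 a 84.6 z 0.007 0.043
scene table z 0.0005829667091049595
caddytop [306 139  29  15  90] c 0.431 0.485 wh 0.155 0.029 a 0.3 z 0.054 0.07
caddytop [269 158  21   8  63] c 0.391 0.277 wh 0.083 0.033 a 47.4 z 0.054 0.07
caddytop [ 207  195   83   38 1370] c 0.532 -0.042 wh 0.282 0.088 a 69.5 z 0.054 0.07
railz [305 142  30  15  65] c 0.430 0.483 wh 0.031 0.159 a 89.5 z 0.039 0.051
railz [ 213  190  125   93 1007] c 0.642 -0.034 wh 0.562 0.110 a 87.9 z 0.039 0.051
railz [212 210  78  26 208] c 0.567 -0.058 wh 0.279 0.033 a 64.4 z 0.039 0.051
green [348 215  25  18 286] c 0.831 0.201 wh 0.085 0.020 a 11.8 z 0.002 0.051
```

```bash
cat > m2.py <<'E'
from h import *
A=[]
for n in("side","scene"):
    f=np.load(f"pics/{n}0.npz");p,d=f["p"],f["d"];P=pts(n,d);z=P[...,2]
    H,S,V=cv2.split(cv2.cvtColor(p,cv2.COLOR_BGR2HSV))
    x,y=P[...,0],P[...,1]
    m=(abs(z-.045)<.004)&(S<70)&(x>.6)&(x<.78)&(y>-.31)&(y<.26)
    # rail-parallel fit: initial yaw -4deg
    q=P[m][:,:2]
    for it in range(4):
        vx,vy,x0,y0=cv2.fitLine(q.astype(np.float32),cv2.DIST_HUBER,0,.01,.01).ravel()
        nv=np.array([vy,-vx])*np.sign(vy);r=(q-[x0,y0])@nv;q=q[abs(r)<.02]
    t=np.array([vx,vy])*np.sign(vy)
    s=(q-[x0,y0])@t;r=(q-[x0,y0])@nv
    mid=np.array([x0,y0])+t*(s.min()+s.max())/2
    print(n,"rail t",t,"yaw",np.degrees(np.arctan2(-t[0],t[1])),"mid top",mid,"len",np.ptp(s),"half width",np.percentile(r,[1,5,50,95,99]))
    for k,mm in (("blue",(H>100)&(H<130)&(S>110)),("green",(H>45)&(H<90)&(S>80))):
        mm=mm&(x>.6)&(x<.72)&(abs(y)<.35)&(d>0)&(z>.008)&(z<.033)
        if mm.sum()<20: continue
        w=P[mm][:,:2]-mid;print(k,"s",np.percentile(w@t,[1,50,99]),"n",np.percentile(w@nv,[5,25,50,75,95]))
    # stop, cellar, cup
    w=P[...,:2]-mid;ss=w@t;nn=w@nv
    m=(z>.02)&(z<.06)&(ss>.2)&(ss<.3)&(nn<-.015)&(nn>-.15)
    print("stop",m.sum(),"s",np.percentile(ss[m],[2,50,98]),"n",np.percentile(nn[m],[2,50,98]))
    for k,mm in (("things R",(z>.01)&(z<.08)&(ss<-.2)&(ss>-.5)&(abs(nn)<.2)&(H>95)&(H<125)&(S>60)),("brush",(H<16)&(S>130)&(z<.05)&(x<.8)&(y<-.1)&(y>-.8)&(d>0)),
       ("cup",(z>.02)&(z<.12)&(x>.3)&(x<.62)&(y>.1)&(y<.4)&(nn<-.1)),("lookalikes z",(z>.015)&(z<.1)&(S>90)&(y>.1)&(x>.4)&(x<1)&(y<.4))):
        if mm.sum(): print(k,mm.sum(),"xlim",np.percentile(x[mm],[1,99]),"ylim",np.percentile(y[mm],[1,99]),"z",z[mm].max())
E
python3 m2.py
```

```text
side rail t [0.06054602 0.9981654 ] yaw -3.4711542 mid top [ 0.67858341 -0.03238444] len 0.556252941713655 half width [-1.49911582e-02 -1.00067460e-02 -8.28301225e-05  1.03760204e-02
  1.24056273e-02]
blue s [0.00113241 0.10298296 0.22523726] n [-0.02040314 -0.0186796  -0.01742071 -0.01566635 -0.00866789]
green s [-0.23624598 -0.12703059 -0.00887324] n [-0.02228338 -0.01988247 -0.01863019 -0.01701606 -0.00959197]
stop 274 s [0.20811365 0.24050992 0.29250695] n [-0.14641558 -0.06072907 -0.01563624]
things R 368 xlim [0.57707003 0.63497223] ylim [-0.31237388 -0.25603588] z 0.054355765557646096
brush 783 xlim [0.28212761 0.49131092] ylim [-0.47769223 -0.12525312] z 0.04653802554637809
cup 1209 xlim [0.30813519 0.55564418] ylim [0.24866133 0.34489779] z 0.09713099582209983
lookalikes z 774 xlim [0.47344442 0.86525384] ylim [0.10490835 0.34986918] z 0.05372289399883279
scene rail t [0.06031648 0.9981793 ] yaw -3.4579785 mid top [ 0.68137097 -0.03215802] len 0.5553762362708328 half width [-0.01321826 -0.01030284  0.00042894  0.00917456  0.01038853]
stop 188 s [0.22602706 0.24091693 0.29165195] n [-0.14692138 -0.0642269  -0.01863646]
things R 269 xlim [0.587771   0.63983034] ylim [-0.31330445 -0.25675656] z 0.05204042141712961
brush 434 xlim [0.28923411 0.4900637 ] ylim [-0.47723738 -0.4271043 ] z 0.020581469071027092
cup 701 xlim [0.3233501  0.55901578] ylim [0.24836808 0.34446026] z 0.09592553333399556
lookalikes z 581 xlim [0.48318081 0.87057897] ylim [0.18716824 0.34720836] z 0.051903914444741295
```

```bash
cat > m3.py <<'E'
from h import *
for n in("side","scene"):
    f=np.load(f"pics/{n}0.npz");P=pts(n,f["d"]);x,y,z=P[...,0],P[...,1],P[...,2]
    m=(y>.3)&(y<.8)&(x>.2)&(x<.8)&(f["d"]>0)
    mm=m&(z>.15)&(z<.3);print(n,"cooker",np.percentile(x[mm],[1,99]),np.percentile(y[mm],[1,99]),"z",np.percentile(z[mm],[50,99.5]))
E
python3 m3.py
cat > to.py <<'E'
import sys;from h import *
# print tool-axis shifts to reach rail-frame (n,s,z) points ; en=away from robot, et=left
et=np.array([.0604,.9982,0]);en=np.array([.9982,-.0604,0]);mid=np.array([.680,-.0322,0])
def rf(p): w=np.asarray(p)-mid;return np.array([w@en,w@et,p[2]])
if __name__=="__main__":
    s=arm.state();T=rot(s["ee_rot"]);print("t",s["time_s"],"tcp",s["tcp_pos"].round(4),"rail n,s,z",rf(s["tcp_pos"]).round(4),"F n,s,z",[round(float(s["force"]@v),2) for v in(en,et,np.array([0,0,1.]))],"turn",round(float(np.arctan2(*(T.T@np.cross(T[:,1],et))[[2]],T[:,1]@et)),4))
    for a in sys.argv[1:]:
        v=list(map(float,a.split(",")));w=mid+en*v[0]+et*v[1];w[2]=v[2]
        print(a,"world",w.round(3),"r",round(float(np.hypot(*w[:2])),3),"shift",(T.T@(w-s["tcp_pos"])).round(4))
E
python3 to.py=1 2>/dev/null; python3 to.py -- 2>/dev/null | head -3; python3 to.py "-.20,.35,.33" "-.19,.05,.33" "-.243,-.116,.15" "-.243,-.116,.015"
```

```text
side cooker [0.31475974 0.53949802] [0.47850108 0.69253467] z [0.1704239  0.20003697]
scene cooker [0.22122494 0.54529076] [0.47705198 0.6903377 ] z [0.17235852 0.29848872]
t 0.1 tcp [0.2395 0.6307 0.2307] rail n,s,z [-0.4798  0.6351  0.2307] F n,s,z [-0.58, -0.22, -1.52] turn -0.3024
t 0.1 tcp [0.2395 0.6307 0.2307] rail n,s,z [-0.4798  0.6351  0.2307] F n,s,z [-0.58, -0.22, -1.52] turn -0.3024
-.20,.35,.33 world [0.502 0.329 0.33 ] r 0.6 shift [-0.352  -0.189  -0.0991]
-.19,.05,.33 world [0.493 0.029 0.33 ] r 0.494 shift [-0.4509 -0.4724 -0.0988]
-.243,-.116,.15 world [ 0.43  -0.133  0.15 ] r 0.451 shift [-0.4497 -0.6464  0.0814]
-.243,-.116,.015 world [ 0.43  -0.133  0.015] r 0.451 shift [-0.4497 -0.6463  0.2164]
```

The manual's scale: shifts go in shares of 0.8 m and turns go in shares of 2 rad. Converting my numbers, -0.472 m / 0.8 = -0.59, -0.125 m / 0.8 = -0.1563, -0.3024 rad / 2 = -0.1512.

```bash
python3 -m jog '{"deltas":[[0,0,0,-0.05,0],[0,0,0,-0.1,0],[0,-0.025,-0.0125,-0.125,0],[0,-0.0688,-0.0375,-0.125,-0.05],[0,-0.1125,-0.0625,-0.125,-0.1],[0,-0.1563,-0.0875,-0.125,-0.1512],[0,-0.2,-0.1125,-0.125,-0.1512],[0,-0.2438,-0.1313,-0.125,-0.1512],[0,-0.2875,-0.1563,-0.125,-0.1512],[0,-0.3313,-0.1813,-0.125,-0.1512],[0,-0.375,-0.2063,-0.125,-0.1512],[0,-0.4188,-0.2313,-0.125,-0.1512],[0,-0.44,-0.2775,-0.125,-0.1512],[0,-0.4575,-0.325,-0.125,-0.1512],[0,-0.475,-0.3725,-0.125,-0.1512],[0,-0.4925,-0.42,-0.125,-0.1512],[0,-0.5125,-0.4625,-0.125,-0.1512],[0,-0.5313,-0.5063,-0.125,-0.1512],[0,-0.55,-0.55,-0.125,-0.1512],[0,-0.5638,-0.59,-0.125,-0.1512]]}'; python3 to.py "-.243,-.116,.13" "-.243,-.116,.015"
```

```text
time_s: 1.77
tcp_pos: [0.4934, 0.0272, 0.3313]
ee_rot: [-0.0, 0.031, 1.0, 0.0]
force: [0.9, -0.1, 0.0]
gripper_width: 0.003
finger_force: 0.0
t 1.7667 tcp [0.4934 0.0272 0.3313] rail n,s,z [-0.1899  0.048   0.3313] F n,s,z [0.93, -0.04, 0.02] turn -0.0009
-.243,-.116,.13 world [ 0.43  -0.133  0.13 ] r 0.451 shift [ 0.053  -0.1641  0.2013]
-.243,-.116,.015 world [ 0.43  -0.133  0.015] r 0.451 shift [ 0.053  -0.1641  0.3163]
```

To row units: 0.316 m / 0.8 = 0.395, 0.312 m / 0.8 = 0.39.

```bash
python3 -m jog '{"deltas":[[0,0.0125,-0.045,0.0125,0],[0,0.025,-0.0875,0.0375,0],[0,0.0438,-0.125,0.0625,0],[0,0.0563,-0.1625,0.0938,0],[0,0.0663,-0.1938,0.1313,0],[0,0.0663,-0.205,0.175,0],[0,0.0663,-0.205,0.2188,0],[0,0.0663,-0.205,0.2625,0],[0,0.0663,-0.205,0.3063,0],[0,0.0663,-0.205,0.3438,0],[0,0.0663,-0.205,0.375,0],[0,0.0663,-0.205,0.39,0],[0,0.0663,-0.205,0.395,0],[0,0.0663,-0.205,0.395,0]]}'; python3 to.py
python3 - <<'E'
from h import *
p,d=arm.read_camera("scene");q,e=arm.read_camera("side");cv2.imwrite("pics/b.png",cv2.resize(np.hstack([p[120:330,130:410],q[120:330,180:460]]),(800,300)))
E
```

```text
time_s: 2.93
tcp_pos: [0.4302, -0.131, 0.0146]
ee_rot: [-0.001, 0.03, 1.0, -0.0]
force: [-0.7, -0.2, 1.3]
gripper_width: -0.003
finger_force: 0.0
t 2.9333 tcp [ 0.4302 -0.131   0.0146] rail n,s,z [-0.2434 -0.1137  0.0146] F n,s,z [-0.71, -0.23, 1.27] turn -0.0004
```

View pics/b.png

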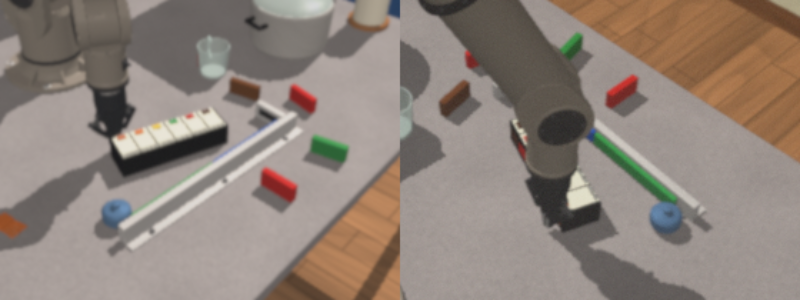

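The picture shows the gripper down behind the caddy's right front end (left half: about (112,130)), touching nothing yet, with the cellar clear.

To row units: -0.06 m / 0.8 = -0.075, -0.057 m / 0.8 = -0.0713.

```bash
python3 -m jog '{"deltas":[[0,-0.005,0,0,0],[0,-0.0088,0,0,0],[0,-0.0125,0,0,0],[0,-0.0163,0,0,0],[0,-0.0213,0,0,0],[0,-0.0263,0,0,0],[0,-0.0313,0,0,0],[0,-0.0363,0,0,0],[0,-0.0413,0,0,0],[0,-0.0463,0,0,0],[0,-0.0513,0,0,0],[0,-0.0563,0,0,0],[0,-0.0613,0,0,0],[0,-0.0663,0,0,0],[0,-0.0713,0,0,0],[0,-0.075,0,0,0]]}'
cat > loc.py <<'E'
from to import *
def locate():
    for n in("scene","side"):
        p,d=arm.read_camera(n);P=pts(n,d);w=P-mid;nn,ss,z=w@en,w@et,P[...,2]
        H,S,V=cv2.split(cv2.cvtColor(p,cv2.COLOR_BGR2HSV))
        m=(abs(z-.062)<.006)&(nn>-.28)&(nn<0.0)&(abs(ss)<.3)&(d>0)
        N,L,st,_=cv2.connectedComponentsWithStats(m.astype(np.uint8))
        q=np.c_[nn,][m] if 0 else np.c_[nn[m],ss[m]]
        if n=="scene":
            i=1+st[1:,4].argmax();q=np.c_[nn[L==i],ss[L==i]]
        (cx,cy),(a,b),an=cv2.minAreaRect(q.astype(np.float32))
        if a<b: a,b,an=b,a,an-90
        an=(an+180)%180
        print(n,"caddy n,s %.4f %.4f size %.3f %.3f yaw rel rail %.1f (0=parallel,neg=left end nearer rail)"%(cx,cy,a,b,an-90))
    c=cv2.imwrite
if __name__=="__main__": locate()
E
python3 to.py; python3 loc.py
```

```text
time_s: 4.37
tcp_pos: [0.4912, -0.1345, 0.0153]
ee_rot: [0.0, 0.03, 1.0, -0.0]
force: [-0.8, 0.3, -0.1]
gripper_width: -0.0
finger_force: 0.0
t 4.3667 tcp [ 0.4912 -0.1345  0.0153] rail n,s,z [-0.1822 -0.1135  0.0153] F n,s,z [-0.82, 0.22, -0.07] turn 0.0
scene caddy n,s -0.1264 -0.0148 size 0.282 0.097 yaw rel rail -2.7 (0=parallel,neg=left end nearer rail)
side caddy n,s -0.1364 -0.0154 size 0.281 0.110 yaw rel rail -2.1 (0=parallel,neg=left end nearer rail)
```

To row units: 0.098 m / 0.8 = 0.1225, -0.018 m / 0.8 = -0.0225.

```bash
python3 -m jog '{"deltas":[[0,0.0125,0,0,0],[0,0.025,0,0,0],[1,0.025,0.0375,0.005,0],[1,0.025,0.0813,0.0075,0],[1,0.025,0.1225,0.0075,0],[1,0.0188,0.1225,0.0075,0],[1,0.0125,0.1225,0.0075,0],[1,0.0075,0.1225,0.0075,0],[1,0.0025,0.1225,0.0075,0],[1,-0.0025,0.1225,0.0075,0],[1,-0.0075,0.1225,0.0075,0],[1,-0.0125,0.1225,0.0075,0],[1,-0.0175,0.1225,0.0075,0],[1,-0.0225,0.1225,0.0075,0],[1,-0.0275,0.1225,0.0075,0],[1,-0.0325,0.1225,0.0075,0],[1,-0.0375,0.1225,0.0075,0],[1,-0.0425,0.1225,0.0075,0],[1,-0.0475,0.1225,0.0075,0],[1,-0.0525,0.1225,0.0075,0]]}'; python3 to.py; python3 loc.py;  python3 - <<'E'
from h import *
p,d=arm.read_camera("scene");q,e=arm.read_camera("wrist");cv2.imwrite("pics/c.png",np.hstack([cv2.resize(p[150:300,190:350],(400,375)),cv2.resize(q,(400,375))]))
E
```

```text
time_s: 6.13
tcp_pos: [0.5389, -0.0392, 0.0093]
ee_rot: [-0.0, 0.03, 1.0, -0.0]
force: [-1.0, 0.0, -0.8]
gripper_width: 1.002
finger_force: 0.6
t 6.1333 tcp [ 0.5389 -0.0392  0.0093] rail n,s,z [-0.1404 -0.0155  0.0093] F n,s,z [-0.97, -0.03, -0.84] turn 0.0001
scene caddy n,s -0.0962 -0.0129 size 0.280 0.108 yaw rel rail 0.1 (0=parallel,neg=left end nearer rail)
side caddy n,s -0.0981 -0.0617 size 0.380 0.105 yaw rel rail 0.4 (0=parallel,neg=left end nearer rail)
```

View pics/c.png

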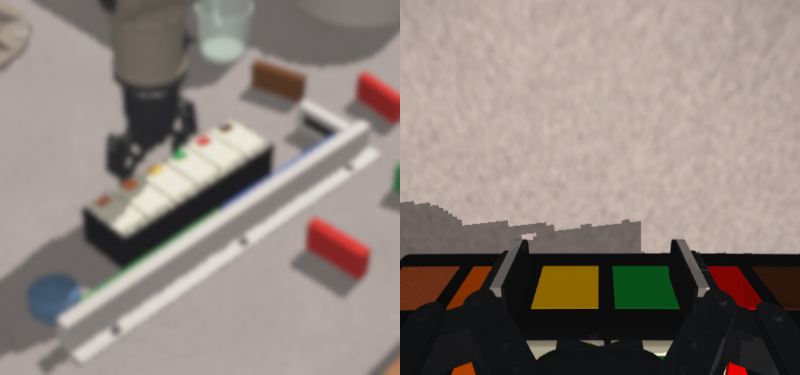

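The left half shows the caddy now parallel to the rail, about 25 mm short of the strips, with both open fingers on its front. The right half (wrist) shows the fingers against the front face either side of the yellow and green lids.

To row units: -0.022 m / 0.8 = -0.0275, -0.021 m / 0.8 = -0.0263.

```bash
python3 -m jog '{"deltas":[[1,-0.0038,0,0,0],[1,-0.0075,0,0,0],[1,-0.0113,0,0,0],[1,-0.015,0,0,0],[1,-0.0188,0,0,0],[1,-0.0225,0,0,0],[1,-0.0238,0,0,0],[1,-0.025,0,0,0],[1,-0.0263,0,0,0],[1,-0.0275,0,0,0]]}'; python3 to.py; python3 -m jog '{"deltas":[[1,-0.0006,0,0,0],[1,-0.0013,0,0,0],[1,-0.0019,0,0,0],[1,-0.0025,0,0,0],[1,-0.0025,0,0,0]]}'; python3 to.py
```

```text
time_s: 7.17
tcp_pos: [0.5605, -0.0405, 0.0093]
ee_rot: [-0.0, 0.03, 1.0, -0.0]
force: [-1.0, -0.1, -1.0]
gripper_width: 1.001
finger_force: 0.7
t 7.1667 tcp [ 0.5605 -0.0405  0.0093] rail n,s,z [-0.1188 -0.0155  0.0093] F n,s,z [-1.01, -0.18, -0.99] turn -0.0001
time_s: 7.58
tcp_pos: [0.5627, -0.0406, 0.0093]
ee_rot: [0.0, 0.03, 1.0, -0.0]
force: [-1.0, -0.3, -0.4]
gripper_width: 0.996
finger_force: 0.3
t 7.5833 tcp [ 0.5627 -0.0406  0.0093] rail n,s,z [-0.1166 -0.0155  0.0093] F n,s,z [-0.95, -0.33, -0.44] turn 0.0
```

To row units: -0.002 m / 0.8 = -0.0025, -0.0015 m / 0.8 = -0.0019.

```bash
for i in 1 2; do :; done; python3 -m jog '{"deltas":[[1,-0.0006,0,0,0],[1,-0.0013,0,0,0],[1,-0.0019,0,0,0],[1,-0.0025,0,0,0],[1,-0.0025,0,0,0]]}'; python3 to.py;python3 -m jog '{"deltas":[[1,-0.0006,0,0,0],[1,-0.0013,0,0,0],[1,-0.0019,0,0,0],[1,-0.0019,0,0,0]]}'; python3 to.py
```

```text
time_s: 8.0
tcp_pos: [0.5633, -0.0406, 0.0091]
ee_rot: [-0.001, 0.03, 1.0, 0.0]
force: [-8.5, 1.9, 4.8]
gripper_width: 1.001
finger_force: 4.4
t 8.0 tcp [ 0.5633 -0.0406  0.0091] rail n,s,z [-0.116  -0.0155  0.0091] F n,s,z [-8.56, 1.42, 4.78] turn -0.0005
time_s: 8.33
tcp_pos: [0.5633, -0.0408, 0.0088]
ee_rot: [-0.003, 0.031, 1.0, 0.0]
force: [-15.8, 2.3, 9.6]
gripper_width: 0.997
finger_force: 8.4
t 8.3333 tcp [ 0.5633 -0.0408  0.0088] rail n,s,z [-0.116  -0.0156  0.0088] F n,s,z [-15.88, 1.31, 9.64] turn -0.0011
```

To row units: 0.11 m / 0.8 = 0.1375, 0.018 m / 0.8 = 0.0225.

```bash
python3 -m jog '{"deltas":[[1,0.005,0,0,0],[0.5,0.0225,0,0,0],[0,0.0225,0.025,-0.0075,0],[0,0.0225,0.0688,-0.0075,0],[0,0.0225,0.1125,-0.0075,0],[0,0.0225,0.1375,-0.0075,0],[0,0.0163,0.1375,-0.0075,0],[0,0.0113,0.1375,-0.0075,0],[0,0.0075,0.1375,-0.0075,0],[0,0.0063,0.1375,-0.0075,0],[0,0.0056,0.1375,-0.0075,0],[0,0.005,0.1375,-0.0075,0],[0,0.0044,0.1375,-0.0075,0]]}'; python3 to.py
```

```text
time_s: 9.42
tcp_pos: [0.5681, 0.0682, 0.015]
ee_rot: [-0.001, 0.031, 1.0, -0.0]
force: [-8.6, -0.9, 3.1]
gripper_width: 0.001
finger_force: 0.0
t 9.4167 tcp [0.5681 0.0682 0.015 ] rail n,s,z [-0.1177  0.0935  0.015 ] F n,s,z [-8.54, -1.38, 3.09] turn -0.0012
```

To row units: -0.0003 m / 0.8 = -0.0004.

```bash
python3 -m jog '{"deltas":[[0,-0.0004,0,0,0],[0,-0.0004,0,0,0],[0,-0.0004,0,0,0],[0,-0.0004,0,0,0],[0,-0.0004,0,0,0]]}'; python3 to.py; python3 loc.py
```

```text
time_s: 9.83
tcp_pos: [0.5681, 0.0682, 0.015]
ee_rot: [-0.001, 0.031, 1.0, -0.0]
force: [-8.6, -0.7, 4.0]
gripper_width: -0.001
finger_force: 0.0
t 9.8333 tcp [0.5681 0.0682 0.015 ] rail n,s,z [-0.1178  0.0935  0.015 ] F n,s,z [-8.59, -1.19, 4.04] turn -0.0011
scene caddy n,s -0.0630 -0.0117 size 0.282 0.093 yaw rel rail 1.3 (0=parallel,neg=left end nearer rail)
side caddy n,s -0.0752 -0.0134 size 0.279 0.109 yaw rel rail 1.0 (0=parallel,neg=left end nearer rail)
```

```bash
python3 -m jog '{"deltas":[[0,-0.0004,0,0,0],[0,-0.0004,0,0,0],[0,-0.0004,0,0,0],[0,-0.0004,0,0,0],[0,-0.0004,0,0,0],[0,-0.0004,0,0,0],[0,-0.0004,0,0,0],[0,-0.0004,0,0,0],[0,-0.0004,0,0,0],[0,-0.0004,0,0,0],[0,-0.0004,0,0,0],[0,-0.0004,0,0,0],[0,-0.0004,0,0,0],[0,-0.0004,0,0,0],[0,-0.0004,0,0,0]]}'; python3 to.py; python3 -m jog '{"deltas":[[0,0.005,0,0,0],[0,0.0188,0,0,0],[0,0.0188,-0.05,0,0],[0,0.0188,-0.1,0,0],[0,0.0188,-0.15,0,0],[0,0.0188,-0.2,0,0],[0,0.0188,-0.25,0,0],[0,0.0188,-0.2725,0,0],[0,0.0125,-0.2725,0,0],[0,0.0088,-0.2725,0,0],[0,0.0075,-0.2725,0,0],[0,0.0063,-0.2725,0,0],[0,0.005,-0.2725,0,0],[0,0.0038,-0.2725,0,0],[0,0.0038,-0.2725,0,0]]}'; python3 to.py
```

```text
time_s: 11.18
tcp_pos: [0.5681, 0.0684, 0.0148]
ee_rot: [-0.002, 0.031, 1.0, -0.0]
force: [-8.9, 0.3, 1.5]
gripper_width: 0.004
finger_force: 0.0
t 11.1833 tcp [0.5681 0.0684 0.0148] rail n,s,z [-0.1178  0.0937  0.0148] F n,s,z [-8.87, -0.21, 1.53] turn -0.0009
time_s: 12.43
tcp_pos: [0.5538, -0.1476, 0.0153]
ee_rot: [0.0, 0.03, 1.0, 0.0]
force: [-0.3, 0.1, 0.6]
gripper_width: 0.005
finger_force: 0.0
t 12.4333 tcp [ 0.5538 -0.1476  0.0153] rail n,s,z [-0.119  -0.1228  0.0153] F n,s,z [-0.28, 0.1, 0.61] turn 0.0011
```

To row units: -0.0015 m / 0.8 = -0.0019, -0.001 m / 0.8 = -0.0013.

```bash
python3 -m jog '{"deltas":[[0,-0.0006,0,0,0],[0,-0.0013,0,0,0],[0,-0.0019,0,0,0],[0,-0.0019,0,0,0]]}'; python3 to.py; python3 -m jog '{"deltas":[[0,-0.0006,0,0,0],[0,-0.0013,0,0,0],[0,-0.0013,0,0,0]]}'; python3 to.py
```

```text
time_s: 12.77
tcp_pos: [0.5543, -0.1482, 0.0151]
ee_rot: [-0.001, 0.03, 1.0, 0.0]
force: [-4.4, 2.1, 2.1]
gripper_width: -0.001
finger_force: 0.0
t 12.7667 tcp [ 0.5543 -0.1482  0.0151] rail n,s,z [-0.1185 -0.1233  0.0151] F n,s,z [-4.52, 1.87, 2.09] turn -0.0
time_s: 13.02
tcp_pos: [0.5543, -0.1484, 0.0148]
ee_rot: [-0.002, 0.03, 1.0, 0.0]
force: [-9.1, 0.6, 2.9]
gripper_width: -0.001
finger_force: 0.0
t 13.0167 tcp [ 0.5543 -0.1484  0.0148] rail n,s,z [-0.1184 -0.1236  0.0148] F n,s,z [-9.12, 0.08, 2.85] turn -0.0005
```

To row units: 0.218 m / 0.8 = 0.2725, 0.16 m / 0.8 = 0.2.

```bash
python3 -m jog '{"deltas":[[0,0.0063,0,0,0],[0,0.0188,0,0,0],[0,0.0188,0.05,0,0],[0,0.0188,0.1,0,0],[0,0.0188,0.15,0,0],[0,0.0188,0.2,0,0],[0,0.0188,0.25,0,0],[0,0.0188,0.2725,0,0],[0,0.0125,0.2725,0,0],[0,0.0088,0.2725,0,0],[0,0.0063,0.2725,0,0],[0,0.005,0.2725,0,0],[0,0.0038,0.2725,0,0],[0,0.0025,0.2725,0,0],[0,0.0013,0.2725,0,0],[0,0.0006,0.2725,0,0],[0,0,0.2725,0,0],[0,0,0.2725,0,0]]}'; python3 to.py
```

```text
time_s: 14.52
tcp_pos: [0.5681, 0.0689, 0.0149]
ee_rot: [-0.001, 0.03, 1.0, -0.0]
force: [-6.9, -1.6, 1.8]
gripper_width: -0.003
finger_force: 0.0
t 14.5167 tcp [0.5681 0.0689 0.0149] rail n,s,z [-0.1178  0.0941  0.0149] F n,s,z [-6.8, -2.01, 1.83] turn -0.0003
```

Contact at the same depth, so it lies flat on the left; I raise the press to about 10 N and hold.

To row units: -0.0007 m / 0.8 = -0.0009, -0.0004 m / 0.8 = -0.0005.

```bash
python3 -m jog '{"deltas":[[0,-0.0005,0,0,0],[0,-0.0009,0,0,0],[0,-0.0009,0,0,0]]}'; python3 to.py; python3 -m jog '{"deltas":[[0,0,0,0,0],[0,0,0,0,0],[0,0,0,0,0],[0,0,0,0,0],[0,0,0,0,0],[0,0,0,0,0]]}'; python3 to.py
```

```text
time_s: 14.77
tcp_pos: [0.5681, 0.069, 0.0148]
ee_rot: [-0.002, 0.03, 1.0, -0.0]
force: [-8.4, 0.8, 2.5]
gripper_width: -0.005
finger_force: 0.0
t 14.7667 tcp [0.5681 0.069  0.0148] rail n,s,z [-0.1178  0.0942  0.0148] F n,s,z [-8.46, 0.26, 2.46] turn -0.0001
time_s: 15.27
tcp_pos: [0.5681, 0.069, 0.0147]
ee_rot: [-0.002, 0.03, 1.0, -0.0]
force: [-8.7, -0.2, 1.4]
gripper_width: -0.001
finger_force: 0.0
t 15.2667 tcp [0.5681 0.069  0.0147] rail n,s,z [-0.1178  0.0942  0.0147] F n,s,z [-8.68, -0.73, 1.4] turn -0.0001
```

To row units: -0.0004 m / 0.8 = -0.0005.

```bash
python3 -m jog '{"deltas":[[0,-0.0005,0,0,0],[0,-0.0005,0,0,0],[0,-0.0005,0,0,0],[0,-0.0005,0,0,0],[0,-0.0005,0,0,0],[0,-0.0005,0,0,0],[0,-0.0005,0,0,0],[0,-0.0005,0,0,0]]}'; python3 to.py; python3 -m jog '{"deltas":[[0,0,0,0,0],[0,0,0,0,0],[0,0,0,0,0],[0,0,0,0,0],[0,0,0,0,0],[0,0,0,0,0],[0,0,0,0,0],[0,0,0,0,0],[0,0,0,0,0]]}'; python3 to.py
```

```text
time_s: 15.93
tcp_pos: [0.5681, 0.0689, 0.0147]
ee_rot: [-0.002, 0.03, 1.0, -0.0]
force: [-11.5, -0.1, 3.7]
gripper_width: 0.001
finger_force: 0.0
t 15.9333 tcp [0.5681 0.0689 0.0147] rail n,s,z [-0.1178  0.0942  0.0147] F n,s,z [-11.46, -0.77, 3.71] turn -0.0001
time_s: 16.68
tcp_pos: [0.5681, 0.069, 0.0147]
ee_rot: [-0.002, 0.03, 1.0, -0.0]
force: [-11.9, -0.2, 4.0]
gripper_width: 0.002
finger_force: 0.0
t 16.6833 tcp [0.5681 0.069  0.0147] rail n,s,z [-0.1178  0.0942  0.0147] F n,s,z [-11.85, -0.9, 3.98] turn -0.0001
```

To row units: -0.218 m / 0.8 = -0.2725, 0.003 m / 0.8 = 0.0038.

```bash
python3 -m jog '{"deltas":[[0,0.0063,0,0,0],[0,0.0188,0,0,0],[0,0.0188,-0.05,0,0],[0,0.0188,-0.1,0,0],[0,0.0188,-0.15,0,0],[0,0.0188,-0.2,0,0],[0,0.0188,-0.25,0,0],[0,0.0188,-0.2725,0,0],[0,0.0125,-0.2725,0,0],[0,0.0088,-0.2725,0,0],[0,0.0063,-0.2725,0,0],[0,0.005,-0.2725,0,0],[0,0.0038,-0.2725,0,0],[0,0.0025,-0.2725,0,0],[0,0.0019,-0.2725,0,0],[0,0.0015,-0.2725,0,0],[0,0.0015,-0.2725,0,0],[0,0.0015,-0.2725,0,0]]}'; python3 to.py
```

```text
time_s: 18.18
tcp_pos: [0.5543, -0.1476, 0.0147]
ee_rot: [-0.002, 0.03, 1.0, 0.0]
force: [-8.2, 0.5, 1.2]
gripper_width: -0.002
finger_force: 0.0
t 18.1833 tcp [ 0.5543 -0.1476  0.0147] rail n,s,z [-0.1185 -0.1227  0.0147] F n,s,z [-8.22, -0.03, 1.19] turn 0.0007
```

To row units: -0.0005 m / 0.8 = -0.0006.

```bash
python3 -m jog '{"deltas":[[0,-0.0006,0,0,0],[0,-0.0006,0,0,0],[0,-0.0006,0,0,0],[0,-0.0006,0,0,0],[0,-0.0006,0,0,0],[0,-0.0006,0,0,0],[0,-0.0006,0,0,0]]}'; python3 to.py; python3 -m jog '{"deltas":[[0,0,0,0,0],[0,0,0,0,0],[0,0,0,0,0],[0,0,0,0,0],[0,0,0,0,0],[0,0,0,0,0],[0,0,0,0,0],[0,0,0,0,0],[0,0,0,0,0],[0,0,0,0,0]]}'; python3 to.py
```

```text
time_s: 18.77
tcp_pos: [0.5543, -0.1476, 0.0147]
ee_rot: [-0.002, 0.03, 1.0, 0.0]
force: [-10.3, 0.6, 2.9]
gripper_width: -0.005
finger_force: 0.0
t 18.7667 tcp [ 0.5543 -0.1476  0.0147] rail n,s,z [-0.1185 -0.1227  0.0147] F n,s,z [-10.28, -0.06, 2.92] turn 0.0006
time_s: 19.6
tcp_pos: [0.5543, -0.1475, 0.0147]
ee_rot: [-0.002, 0.03, 1.0, 0.0]
force: [-11.2, 1.8, 2.0]
gripper_width: 0.001
finger_force: 0.0
t 19.6 tcp [ 0.5543 -0.1475  0.0147] rail n,s,z [-0.1185 -0.1227  0.0147] F n,s,z [-11.29, 1.1, 2.02] turn 0.0006
```

To row units: -0.063 m / 0.8 = -0.0788, 0.015 m / 0.8 = 0.0188.

```bash
python3 -m jog '{"deltas":[[0,0.005,0,0,0],[0,0.0188,0,0,0],[0,0.0225,-0.0375,0,0],[0,0.0225,-0.0688,0,0],[0,0.0225,-0.0788,0,0],[0,0.0225,-0.0788,0,0]]}'; python3 to.py "-.065,-.186,.015"; python3 loc.py
python3 - <<'E'
from h import *
p,d=arm.read_camera("scene");q,e=arm.read_camera("side");cv2.imwrite("pics/d.png",np.hstack([cv2.resize(p[150:310,180:350],(400,375)),cv2.resize(q[140:300,230:400],(400,375))]))
E
```

```text
time_s: 20.1
tcp_pos: [0.5339, -0.2126, 0.0156]
ee_rot: [0.0, 0.032, 0.999, -0.001]
force: [-0.4, -0.2, -0.1]
gripper_width: -0.001
finger_force: 0.0
t 20.1 tcp [ 0.5339 -0.2126  0.0156] rail n,s,z [-0.135  -0.1889  0.0156] F n,s,z [-0.34, -0.26, -0.13] turn -0.0031
-.065,-.186,.015 world [ 0.604 -0.214  0.015] r 0.641 shift [-0.07    0.0031  0.0007]
scene caddy n,s -0.0618 -0.0103 size 0.284 0.085 yaw rel rail -0.1 (0=parallel,neg=left end nearer rail)
side caddy n,s -0.0787 -0.0457 size 0.358 0.103 yaw rel rail -8.0 (0=parallel,neg=left end nearer rail)
```

View pics/d.png

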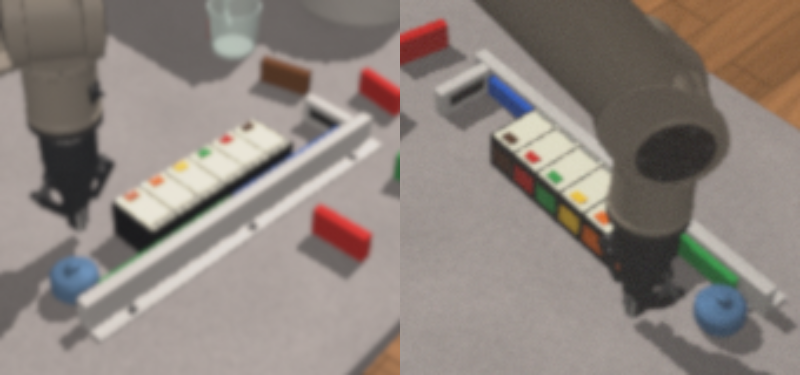

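The left half shows the caddy flush along the strips, the tool tip at (80,225) clear of the cellar at (75,278), with the finger knuckles spreading wide above. I check how low the knuckles reach.

Run:
```python
from to import *
p,d=arm.read_camera("scene");P=pts("scene",d);w=P-mid;n,s,z=w@en,w@et,P[...,2]
t=rf(arm.state()["tcp_pos"]);H,S,V=cv2.split(cv2.cvtColor(p,cv2.COLOR_BGR2HSV))
m=(abs(n-t[0])<.035)&(abs(s-t[1])<.08)&(z>.012)&(d>0)
for a in np.arange(.015,.13,.01):
    k=m&(abs(z-a-.005)<=.005)
    if k.any(): print("z %.3f"%a,k.sum(),"ds",(np.percentile(s[k],[3,97])-t[1]).round(3),"dn",(np.percentile(n[k],[3,97])-t[0]).round(3))
m=(H>95)&(H<125)&(S>80)&(s<-.15)&(z>.01);print("cellar s",np.percentile(s[m],[1,99]),"n",np.percentile(n[m],[1,99]))
```

```text
z 0.015 7 ds [-0.008  0.036] dn [0.005 0.033]
z 0.025 23 ds [-0.013  0.036] dn [-0.004  0.032]
z 0.035 24 ds [-0.013  0.035] dn [-0.001  0.034]
z 0.045 21 ds [-0.013  0.035] dn [0.001 0.031]
z 0.055 29 ds [-0.024  0.074] dn [0.006 0.035]
z 0.065 66 ds [-0.031  0.035] dn [-0.01   0.013]
z 0.075 50 ds [-0.039  0.042] dn [-0.01   0.015]
z 0.085 56 ds [-0.045  0.051] dn [-0.003  0.017]
z 0.095 62 ds [-0.056  0.052] dn [-0.     0.018]
z 0.105 109 ds [-0.06   0.059] dn [-0.009  0.019]
z 0.115 82 ds [-0.046  0.043] dn [-0.002  0.02 ]
z 0.125 34 ds [-0.042  0.038] dn [-0.007  0.015]
cellar s [-0.69870853 -0.229577  ] n [-0.07586398  0.66607441]
```

To row units: -0.071 m / 0.8 = -0.0888, -0.06 m / 0.8 = -0.075.

```bash
python3 -m jog '{"deltas":[[0,0,0.0013,-0.0188,0],[0,-0.025,0.0038,-0.0188,0],[0,-0.05,0.0038,-0.0188,0],[0,-0.075,0.0038,-0.0188,0],[0,-0.0888,0.0038,-0.0188,0],[0,-0.0888,0.0075,-0.0188,0],[0,-0.0888,0.0125,-0.0188,0],[0,-0.0888,0.0163,-0.0188,0],[0,-0.0888,0.02,-0.0188,0],[0,-0.0888,0.0238,-0.0188,0],[0,-0.0888,0.0275,-0.0188,0],[0,-0.0888,0.0313,-0.0188,0],[0,-0.0888,0.035,-0.0188,0]]}'; python3 to.py
```

```text
time_s: 21.43
tcp_pos: [0.6069, -0.1868, 0.0304]
ee_rot: [-0.0, 0.03, 1.0, -0.0]
force: [-1.3, -2.6, 1.8]
gripper_width: -0.003
finger_force: 1.4
t 21.4333 tcp [ 0.6069 -0.1868  0.0304] rail n,s,z [-0.0637 -0.1587  0.0304] F n,s,z [-1.15, -2.7, 1.83] turn -0.0005
```

The manual's scale: shifts go in shares of 0.8 m and turns go in shares of 2 rad. Converting my numbers, 0.08 m / 0.8 = 0.1, 0.076 m / 0.8 = 0.095.

```bash
python3 -m jog '{"deltas":[[0,0,0.005,0,0],[0,0,0.01,0,0],[0,0,0.015,0,0],[0,0,0.02,0,0],[0,0,0.025,0,0],[0,0,0.03,0,0],[0,0,0.035,0,0],[0,0,0.04,0,0],[0,0,0.045,0,0],[0,-0.0003,0.05,0,0],[0,-0.0003,0.055,0,0],[0,-0.0003,0.06,0,0],[0,-0.0003,0.065,0,0],[0,-0.0003,0.07,0,0],[0,-0.0003,0.075,0,0],[0,-0.0003,0.08,0,0],[0,-0.0003,0.085,0,0],[0,-0.0003,0.09,0,0],[0,-0.0003,0.095,0,0],[0,-0.0003,0.1,0,0]]}'; python3 to.py;  python3 loc.py
python3 - <<'E'
from h import *
p,d=arm.read_camera("scene");q,e=arm.read_camera("side");cv2.imwrite("pics/e.png",np.hstack([cv2.resize(p[150:310,180:350],(400,375)),cv2.resize(q[140:300,230:400],(400,375))]))
E
```

```text
time_s: 23.1
tcp_pos: [0.6124, -0.1062, 0.0303]
ee_rot: [0.0, 0.03, 1.0, 0.0]
force: [-0.0, -1.3, -0.4]
gripper_width: 0.0
finger_force: 0.6
t 23.1 tcp [ 0.6124 -0.1062  0.0303] rail n,s,z [-0.063  -0.078   0.0303] F n,s,z [0.05, -1.27, -0.42] turn 0.0001
scene caddy n,s -0.0614 0.0632 size 0.308 0.086 yaw rel rail 0.2 (0=parallel,neg=left end nearer rail)
side caddy n,s -0.0654 0.0614 size 0.308 0.088 yaw rel rail -0.1 (0=parallel,neg=left end nearer rail)
```

View pics/e.png

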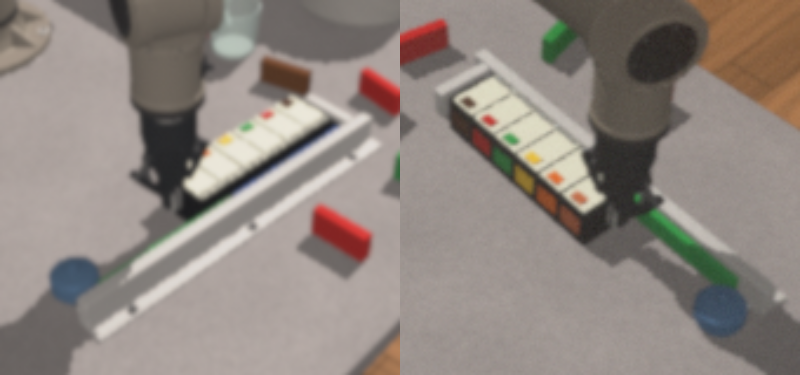

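The caddy is flush with the rail and its left end is about 25 mm from the stop (left half near (305,100)); the cellar at (75,278) has not moved.

To row units: 0.019 m / 0.8 = 0.0238, 0.018 m / 0.8 = 0.0225.

```bash
python3 -m jog '{"deltas":[[0,0,0.0038,0,0],[0,0,0.0075,0,0],[0,0,0.0113,0,0],[0,0,0.015,0,0],[0,0,0.0175,0,0],[0,0,0.02,0,0],[0,0,0.0213,0,0],[0,0,0.0225,0,0],[0,0,0.0238,0,0]]}'; python3 to.py; python3 -m jog '{"deltas":[[0,0,0.0008,0,0],[0,0,0.0015,0,0],[0,0,0.0023,0,0],[0,0,0.0025,0,0]]}'; python3 to.py
```

```text
time_s: 24.05
tcp_pos: [0.6135, -0.0878, 0.0303]
ee_rot: [0.0, 0.03, 1.0, -0.0]
force: [-0.5, -2.5, 1.9]
gripper_width: 0.003
finger_force: 1.2
t 24.05 tcp [ 0.6135 -0.0878  0.0303] rail n,s,z [-0.063  -0.0595  0.0303] F n,s,z [-0.37, -2.57, 1.88] turn -0.0001
time_s: 24.38
tcp_pos: [0.6136, -0.0857, 0.0303]
ee_rot: [-0.0, 0.03, 1.0, -0.0]
force: [0.6, -2.1, 1.2]
gripper_width: -0.001
finger_force: 1.1
t 24.3833 tcp [ 0.6136 -0.0857  0.0303] rail n,s,z [-0.063  -0.0574  0.0303] F n,s,z [0.69, -2.03, 1.25] turn 0.0
```

To row units: 0.0015 m / 0.8 = 0.0019, 0.0012 m / 0.8 = 0.0015.

```bash
python3 -m jog '{"deltas":[[0,0,0.0008,0,0],[0,0,0.0015,0,0],[0,0,0.0019,0,0],[0,0,0.0019,0,0]]}'; python3 to.py; python3 -m jog '{"deltas":[[0,0,0.0008,0,0],[0,0,0.0013,0,0],[0,0,0.0013,0,0]]}'; python3 to.py
```

```text
time_s: 24.72
tcp_pos: [0.6136, -0.0847, 0.0303]
ee_rot: [-0.0, 0.03, 1.0, -0.0]
force: [-0.7, -5.1, 1.5]
gripper_width: 0.0
finger_force: 2.4
t 24.7167 tcp [ 0.6136 -0.0847  0.0303] rail n,s,z [-0.0631 -0.0564  0.0303] F n,s,z [-0.38, -5.15, 1.48] turn -0.0003
time_s: 24.97
tcp_pos: [0.6136, -0.0846, 0.0304]
ee_rot: [0.0, 0.031, 1.0, -0.001]
force: [-0.9, -9.0, 0.6]
gripper_width: -0.001
finger_force: 4.6
t 24.9667 tcp [ 0.6136 -0.0846  0.0304] rail n,s,z [-0.0631 -0.0564  0.0304] F n,s,z [-0.35, -9.07, 0.59] turn -0.0011
```

To row units: 0.0001 m / 0.8 = 0.0001.

```bash
python3 -m jog '{"deltas":[[0,0,0.0001,0,0],[0,0,0.0001,0,0],[0,0,0.0001,0,0],[0,0,0.0001,0,0],[0,0,0.0001,0,0],[0,0,0.0001,0,0],[0,0,0.0001,0,0],[0,0,0.0001,0,0],[0,0,0.0001,0,0],[0,0,0.0001,0,0],[0,0,0.0001,0,0],[0,0,0.0001,0,0]]}'; python3 to.py; python3 -m jog '{"deltas":[[0,0,-0.0013,0,0],[0,0,-0.0025,0,0],[0,0,-0.0075,0,0],[0,0,-0.0188,0,0],[0,0,-0.0313,-0.0125,0],[0,0,-0.0313,-0.0625,0],[0,0.0125,-0.0313,-0.1125,0],[0,0.0625,-0.0375,-0.1375,0],[0,0.1125,-0.075,-0.15,0],[0,0.1563,-0.1125,-0.15,0],[0,0.1875,-0.15,-0.15,0],[0,0.1875,-0.1875,-0.15,0],[0,0.1875,-0.1875,-0.15,0]]}'; python3 to.py
cat > chk.py <<'E'
from to import *
P2=[]
for nm in("scene","side"):
    p,d=arm.read_camera(nm);P=pts(nm,d);w=P-mid;n,s,z=w@en,w@et,P[...,2]
    H,S,V=cv2.split(cv2.cvtColor(p,cv2.COLOR_BGR2HSV))
    m=(abs(z-.062)<.005)&(n>-.13)&(n<0)&(abs(s)<.3)&(d>0)
    q=np.c_[n[m],s[m]];r=cv2.minAreaRect(q.astype(np.float32))
    print(nm,"top",r)
    for lo in np.arange(-.03,.24,.03):
        k=m&(s>lo)&(s<lo+.03)
        if k.sum()>20: print("  s %.2f n edges"%lo,np.percentile(n[k],[2,98]).round(4),end="")
    print()
    P2.append(cv2.resize(p[150:310,180:350] if nm=="scene" else p[140:300,230:400],(400,375)))
cv2.imwrite("pics/f.png",np.hstack(P2))
E
python3 chk.py
```

```text
time_s: 25.97
tcp_pos: [0.6136, -0.0846, 0.0304]
ee_rot: [0.0, 0.031, 1.0, -0.001]
force: [-0.6, -10.0, 0.8]
gripper_width: 0.002
finger_force: 4.7
t 25.9667 tcp [ 0.6136 -0.0846  0.0304] rail n,s,z [-0.0631 -0.0563  0.0304] F n,s,z [0.0, -9.99, 0.84] turn -0.0012
time_s: 27.05
tcp_pos: [0.4511, -0.2311, 0.152]
ee_rot: [0.001, 0.034, 0.999, -0.001]
force: [-0.1, -0.4, -0.2]
gripper_width: 0.003
finger_force: 0.0
t 27.05 tcp [ 0.4511 -0.2311  0.152 ] rail n,s,z [-0.2164 -0.2124  0.152 ] F n,s,z [-0.11, -0.43, -0.18] turn -0.0084
scene top ((-0.06258323788642883, 0.09692635387182236), (0.28516554832458496, 0.08675874769687653), 89.60334777832031)
  s -0.03 n edges [-0.1001 -0.0225]  s 0.00 n edges [-0.1012 -0.023 ]  s 0.03 n edges [-0.0984 -0.0214]  s 0.06 n edges [-0.0999 -0.0222]  s 0.09 n edges [-0.102  -0.0218]  s 0.12 n edges [-0.1001 -0.0205]  s 0.15 n edges [-0.0975 -0.0215]  s 0.18 n edges [-0.0993 -0.0213]  s 0.21 n edges [-0.0997 -0.0208]
side top ((-0.06381125003099442, 0.09968466311693192), (0.26999160647392273, 0.08622836321592331), 89.93163299560547)
  s -0.03 n edges [-0.1062 -0.078 ]  s 0.00 n edges [-0.1041 -0.0481]  s 0.03 n edges [-0.1038 -0.0272]  s 0.06 n edges [-0.1037 -0.0267]  s 0.09 n edges [-0.1037 -0.0243]  s 0.12 n edges [-0.1025 -0.0234]  s 0.15 n edges [-0.1016 -0.0243]  s 0.18 n edges [-0.1044 -0.0238]  s 0.21 n edges [-0.1039 -0.0269]
```

View pics/f.png

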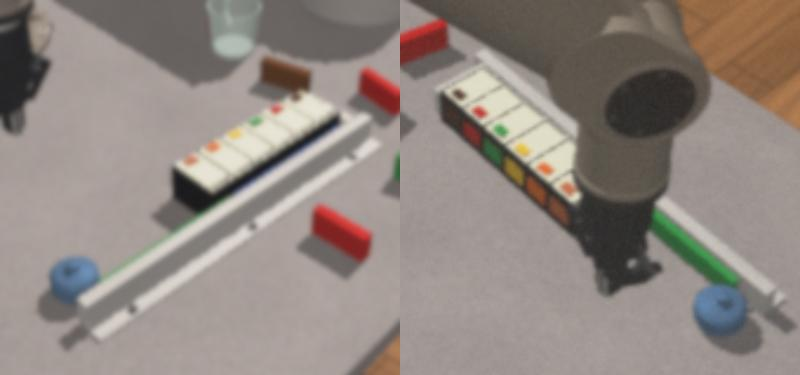

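The caddy is against the stop (top right near (330,100)) and along the strips, with the cellar unmoved. Its right end may stand a fraction of a millimetre off, so I check that by a light touch.

To row units: 0.192 m / 0.8 = 0.24, -0.02 m / 0.8 = -0.025, 0.008 rad / 2 = 0.004.

```bash
python3 to.py "-.135,-.02,.015"; python3 -m jog '{"deltas":[[0,0,0.05,0,0.004],[0,0,0.1,0,0.004],[0,0,0.15,0.025,0.004],[0,0,0.2,0.0625,0.004],[0,-0.025,0.24,0.1063,0.004],[0,-0.05,0.24,0.15,0.004],[0,-0.075,0.24,0.1713,0.004],[0,-0.0975,0.24,0.1713,0.004],[0,-0.1025,0.24,0.1713,0.004],[0,-0.1025,0.24,0.1713,0.004]]}'; python3 to.py "-.1195,-.02,.015"
```

```text
t 27.15 tcp [ 0.454  -0.2263  0.1513] rail n,s,z [-0.2139 -0.2074  0.1513] F n,s,z [0.05, 0.64, -0.3] turn -0.0045
-.135,-.02,.015 world [ 0.544 -0.044  0.015] r 0.546 shift [-0.0779  0.1877  0.1363]
time_s: 27.98
tcp_pos: [0.5493, -0.037, 0.0131]
ee_rot: [-0.0, 0.034, 0.999, -0.0]
force: [-0.5, -0.1, 0.6]
gripper_width: 0.0
finger_force: 0.0
t 27.9833 tcp [ 0.5493 -0.037   0.0131] rail n,s,z [-0.1302 -0.0127  0.0131] F n,s,z [-0.46, -0.08, 0.61] turn -0.0074
-.1195,-.02,.015 world [ 0.56  -0.045  0.015] r 0.561 shift [-0.0108 -0.0072 -0.0019]
```

To row units: -0.0095 m / 0.8 = -0.0119, -0.008 m / 0.8 = -0.01, -0.0075 rad / 2 = -0.0038.

```bash
python3 -m jog '{"deltas":[[0,-0.0038,-0.0088,-0.0025,-0.0038],[0,-0.0075,-0.0088,-0.0025,-0.0038],[0,-0.01,-0.0088,-0.0025,-0.0038],[0,-0.0119,-0.0088,-0.0025,-0.0038],[0,-0.0119,-0.0088,-0.0025,-0.0038]]}'; python3 to.py; python3 -m jog '{"deltas":[[0,-0.0006,0,0,0],[0,-0.0013,0,0,0],[0,-0.0013,0,0,0]]}'; python3 to.py;  python3 -m jog '{"deltas":[[0,-0.0006,0,0,0],[0,-0.0006,0,0,0]]}'; python3 to.py
```

```text
time_s: 28.4
tcp_pos: [0.5577, -0.0447, 0.0159]
ee_rot: [0.0, 0.03, 1.0, 0.0]
force: [-0.4, 0.8, -0.3]
gripper_width: -0.0
finger_force: 0.0
t 28.4 tcp [ 0.5577 -0.0447  0.0159] rail n,s,z [-0.1213 -0.0198  0.0159] F n,s,z [-0.44, 0.82, -0.29] turn -0.0006
time_s: 28.65
tcp_pos: [0.5584, -0.0447, 0.0154]
ee_rot: [-0.0, 0.03, 1.0, 0.0]
force: [-0.1, -0.1, 0.0]
gripper_width: 0.0
finger_force: 0.0
t 28.65 tcp [ 0.5584 -0.0447  0.0154] rail n,s,z [-0.1206 -0.0199  0.0154] F n,s,z [-0.14, -0.09, 0.05] turn -0.0004
time_s: 28.82
tcp_pos: [0.5589, -0.0448, 0.0153]
ee_rot: [-0.0, 0.03, 1.0, -0.0]
force: [0.4, -0.3, -0.6]
gripper_width: 0.0
finger_force: 0.0
t 28.8167 tcp [ 0.5589 -0.0448  0.0153] rail n,s,z [-0.1201 -0.0199  0.0153] F n,s,z [0.41, -0.26, -0.57] turn -0.0004
```

To row units: -0.0006 m / 0.8 = -0.0008, -0.0003 m / 0.8 = -0.0004.

```bash
python3 -m jog '{"deltas":[[0,-0.0004,0,0,0],[0,-0.0008,0,0,0]]}'; python3 to.py; python3 -m jog '{"deltas":[[0,-0.0004,0,0,0],[0,-0.0005,0,0,0],[0,-0.0005,0,0,0]]}'; python3 to.py;  python3 -m jog '{"deltas":[[0,-0.0004,0,0,0],[0,-0.0005,0,0,0],[0,-0.0005,0,0,0]]}'; python3 to.py; python3 -m jog '{"deltas":[[0,-0.0004,0,0,0],[0,-0.0004,0,0,0]]}'; python3 to.py
```

```text
time_s: 28.98
tcp_pos: [0.5595, -0.0449, 0.0153]
ee_rot: [-0.0, 0.03, 1.0, -0.0]
force: [-0.2, 0.5, -0.0]
gripper_width: 0.004
finger_force: 0.0
t 28.9833 tcp [ 0.5595 -0.0449  0.0153] rail n,s,z [-0.1195 -0.02    0.0153] F n,s,z [-0.23, 0.51, -0.04] turn -0.0005
time_s: 29.23
tcp_pos: [0.5599, -0.045, 0.0153]
ee_rot: [-0.0, 0.031, 1.0, -0.0]
force: [-0.5, 0.3, 0.8]
gripper_width: -0.001
finger_force: 0.0
t 29.2333 tcp [ 0.5599 -0.045   0.0153] rail n,s,z [-0.1191 -0.02    0.0153] F n,s,z [-0.5, 0.27, 0.82] turn -0.0006
time_s: 29.48
tcp_pos: [0.5603, -0.045, 0.0153]
ee_rot: [-0.0, 0.03, 1.0, -0.0]
force: [-0.1, -0.3, -0.6]
gripper_width: 0.003
finger_force: 0.0
t 29.4833 tcp [ 0.5603 -0.045   0.0153] rail n,s,z [-0.1187 -0.02    0.0153] F n,s,z [-0.05, -0.26, -0.59] turn -0.0005
time_s: 29.65
tcp_pos: [0.5605, -0.045, 0.0153]
ee_rot: [-0.0, 0.03, 1.0, -0.0]
force: [-0.4, 0.2, 1.1]
gripper_width: 0.002
finger_force: 0.0
t 29.65 tcp [ 0.5605 -0.045   0.0153] rail n,s,z [-0.1185 -0.02    0.0153] F n,s,z [-0.42, 0.19, 1.1] turn -0.0006
```

There is no contact down to the flush depth, so the right end is flush. I back off and hand in.

To row units: -0.12 m / 0.8 = -0.15, -0.1 m / 0.8 = -0.125.

```bash
python3 -m jog '{"deltas":[[0,0.0125,0,0,0],[0,0.0375,0,0,0],[0,0.0625,0,-0.025,0],[0,0.075,0,-0.075,0],[0,0.075,0,-0.125,0],[0,0.075,0,-0.15,0],[0,0.075,0,-0.15,0]]}'; python3 chk.py; python3 -c "
from plant import arm;print(arm.finish_job())"
```

```text
time_s: 30.23
tcp_pos: [0.502, -0.0413, 0.1393]
ee_rot: [0.003, 0.031, 1.0, 0.001]
force: [0.9, 0.0, 1.0]
gripper_width: 0.004
finger_force: 0.0
scene top ((-0.062342237681150436, 0.0974445641040802), (0.08804763108491898, 0.2845340967178345), 0.12016447633504868)
  s -0.03 n edges [-0.0982 -0.0219]  s 0.00 n edges [-0.0998 -0.0209]  s 0.03 n edges [-0.099  -0.0212]  s 0.06 n edges [-0.1005 -0.0203]  s 0.09 n edges [-0.1007 -0.0224]  s 0.12 n edges [-0.0995 -0.0214]  s 0.15 n edges [-0.0977 -0.0224]  s 0.18 n edges [-0.1011 -0.0219]  s 0.21 n edges [-0.0994 -0.0193]
side top ((-0.0648953765630722, 0.09582369029521942), (0.0843072310090065, 0.2813594937324524), 0.33751463890075684)
  s -0.03 n edges [-0.1034 -0.0262]  s 0.00 n edges [-0.1034 -0.0256]  s 0.03 n edges [-0.0801 -0.0231]  s 0.06 n edges [-0.0712 -0.0228]  s 0.15 n edges [-0.1057 -0.0651]  s 0.18 n edges [-0.1038 -0.0509]  s 0.21 n edges [-0.1027 -0.0396]
the job is handed in; nothing more can be done
None
```

The caddy lies flush against both strips and touches the stop: each end was pressed at about 11 N (left, then right), it was pushed against the stop at about 9–10 N measured at the tool, and the job was handed in at about 30 s. The highest push I read was about 18 N in total (16 N of it towards the rail), a brief spike on first reaching the strips.

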